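# Hang the dial gauge in the notch of its stand, dial outward

## Robot

A 7-joint arm with a two-finger parallel gripper is mounted at the origin on the work surface. World frame = base frame: x ahead of the robot, y to its left, z up, the work surface at z = 0. Lengths are in m, angles in rad, forces in N, time in s.
With the tool pointing down it reaches from about 0.35 to 0.9 m from the base axis. Payload 8.1 kg.
Tool frame: the origin (TCP) lies between the finger pads; the fingertips stand 22 mm ahead of it and the grasp point (between the pads) lies 3 mm ahead of it; z points along the fingers, y is the line along which they close (so a half turn about z gives the same grasp; the last joint's range is limited). The gripper opens to 92 mm and grips with 3 to 60 N. Pads are 19 mm wide; open, the fingers measure 130 mm over their backs; the gripper's body (75 mm by 190 mm) begins 47 mm behind the grasp point.
Start: joints at [-1.229, 0.434, 0.025, 1.573, -0.012, 1.134, -0.075], TCP at [0.269, 0.564, 0.214] pointing down, gripper open.
Joint ranges: [-2.62, 2.62], [-0.44, 2.09], [-1.27, 1.32], [0.08, 2.57], [-1.32, 4.46], [0.12, 2], [-2.74, 2.74]. Speed limits (rad/s): [2.22, 2.22, 3.01, 3.01, 3.14, 3.14, 3.14].

## Interface

Orientations are given as [roll, pitch, yaw] about the fixed x, y, z axes, in that order (R = Rz(yaw) Ry(pitch) Rx(roll)).
In Python, from cell import ctrl gives the robot as it stands. The module is installed in compiled form; this text tells all that it offers.
- The arm moves only by the shell command python3 -m pendant 'ROWS' [FORCE]. ROWS is JSON, a list of rows, each a list of 7 numbers: the shift along the tool's x, y, z in m, then the turn, a rotation vector about the tool's x, y, z in rad, then the opening, from -1 (shut) to 1 (fully open). In form: [[tx, ty, tz, ax, ay, az, claw], ...]. A call has 1 to 20 rows; each row shifts and turns the commanded pose from where the row before left it, along the tool's axes as they then stand; what a row does not reach is not made up. A row lasts 1/8 s, in which the tool goes at most 62.5 mm and 10.7 degrees, less where a joint would pass 70% of its speed; a pose out of reach is approached as far as the arm can. A call with a gripper value outside its range is refused whole. The fingers move at their own pace and stop on an object; FORCE is the grip in N (left out, the last holds). Time passes only in rows, so rows that do not move let the fingers close. It gives the time, the measured TCP pose, the force, the opening and the grip force at its end, in the units of the state.
- ctrl.observe(): the state, without advancing time (a new reading comes with each control period).
- ctrl.grab_frame(name): name is "scene" or "top"; returns a dict with "frame" (480x640x3 uint8, blue, green, red), "range_z" (480x640 float32, m along the optical axis (not along the pixel's ray), 0 where there is no reading), "mtx" (3x3 intrinsics, pixels), "rvec" (rotation vector, rad) and "tvec" (3), from world to camera coordinates, as OpenCV has them. Camera axes: x right, y down, z forward; pixel columns grow to the right and rows downward; lengths in m; the calibration is good to about 2 mm. A picture is of the moment at which its call begins.
- ctrl.job_done(): hands the job in; it is judged then, once.
The state is a dict: "time_s": time; "joints": joint angles; "qd": joint speeds; "tau": joint torques, N m; "tool_pos": TCP position; "orientation": TCP orientation; "contact_force": force on the tool from outside, world axes, zero at the start; "ft_torque": the same for the moment, N m; "grip_width": opening from 0.0 (shut) to 1.0 (fully open); "gripper_force": force on a finger pad.
Only numpy, scipy, OpenCV 4.12 (cv2) and the standard library are available. Lean on these libraries where they do the work, as an engineer would, in place of code of your own. Each camera call takes 0.05 s, during which the arm holds its last target. There are 200 camera calls.

## Task

Put the dial gauge away on its stand: hang it by its wire bail on the stand's flat bar, dial facing outward (away from the post), with the bail dropped fully into the notch in the bar's top edge. The bar is clamped at whatever reach it was left at, so slide the bail gently along it, with no more than light pressure on bar and stand, until it drops into the notch. Then let go, leaving the gauge hanging still, and do not disturb the other things on the bench or tip the gauge over.

Things in the scene. Friction and masses are not known exactly. Their poses are not given: they have to be found in the camera images.
- gauge: Grey box-shaped dial gauge, loose, 0.17 to 0.35 kg, standing upright. Housing 28 (x) x 50 (y) x 80 (z) mm; origin: centre of its underside, z up. Dial on its -x face; +x back plain. Grip it from above across its 50 mm width (y), 68 to 76 mm above the underside: the bail stays free between the fingers. It stands freely, so can be set down and regripped the other way round.
- dial (a point): Middle of the gauge's round dial (diameter 45 mm, 4 mm proud of the front, pale with dark ticks and a needle): 42 mm above the gauge's underside, 18 mm from its centre towards -x.
- bail (a point): Middle of the top wire of the gauge's bail, a stiff steel loop on top of the housing, in the gauge's y-z plane. The top wire is level, along y, 5 mm thick; its axis (this point) is 102.5 mm above the gauge's underside, on its centre line. The opening below it is 16 mm wide (y) and 20 mm high (80 to 100 mm above the underside).
- stand: Fixed stand: round foot (diameter 100, 12 mm thick), post (diameter 24), head block 36 x 34 mm with its top 156 mm up, and on it a level flat steel bar pointing outward, along the stand's +x. Origin: centre of the foot's underside, z up. Bar: 10 mm wide (y), 12 mm tall (z 158 to 170 mm); nothing stands above its top edge, z = 170 mm. Press it with less than 20 N.
- post_top (a point): On the post axis, level with the bar's top edge (z = 170 mm in the stand's frame). The bar's one notch, in the top edge, is 8 mm long, 6 mm deep, square-ended. The bar's reach is clamped firmly but not measured: the notch's middle is 55 to 105 mm out from here along +x, the free end 65 mm beyond that (120 to 170 mm out).
- ride (a point): Point on the bar's top edge, 115 mm out from the post axis: here (and from 110 to 119 mm out) the edge is always plain. With the bail riding on the edge, point bail is at z = 172.5 mm in the stand's frame; seated in the notch, at 166.5 mm. This point is fixed to the stand, not to the bar.
- grip_a: Bystander: cork rod grip with an aluminium end, lying along its x, 165 mm long, 32 mm thick; origin under its middle.
- grip_b: Bystander: a second such grip.
- spool_a: Bystander: thread spool, diameter 32 mm, 38 mm tall, upright near the stand; origin under its centre.
- spool_b: Bystander: thread spool of the same size.
- jar: Bystander: jar with a lid, diameter 56 mm, 50 mm tall; origin under its centre.
- template: Bystander: flat grey template plate with rounded lobes, about 50 x 150 mm, 6 mm thick (10 mm over its studs); origin under its centre.
- collar: Bystander: metal ring, diameter 40 mm, 12 mm tall; origin under its centre.
Things that resemble listed ones, but are neither listed nor needed, are in the scene too. Of the things that look like the gauge, the smallest one is meant.

How it is judged:
By the outcome, as a careful person would: the job done as asked, in the order asked, and still so for the second after the job is handed in, with the robot touching nothing.
It also fails if it takes over 72 s, if anything falls off the work surface, if the arm or the gripper's body presses on something with over 40 N, if the wrist force passes 120 N, or if a joint passes its speed limit or range.

## Working session

There is one attempt and no reset: what is moved stays moved. The work goes in short steps, Python scripts to look and compute and a shell command to move; the robot and the scene stay as the last step left them, time stands still between calls to the robot, and variables do not carry over. Pictures are saved under pics/ and viewed, at most 10 in all, crops included, and the job is handed in when it is done.

```bash
mkdir -p pics
cat > h.py <<'E'
import numpy as np, cv2
from cell import ctrl
from scipy.spatial.transform import Rotation as R
def grab(n,save):
    f=ctrl.grab_frame(n); cv2.imwrite(f'pics/{save}.png',f['frame']); np.savez(f'pics/{save}.npz',**f); return f
def world(f,u,v,z=None):
    K=f['mtx'];Rm=cv2.Rodrigues(f['rvec'])[0];t=np.ravel(f['tvec'])
    ray=np.linalg.inv(K)@[u,v,1]
    if z is None: return Rm.T@(ray*f['range_z'][int(v),int(u)]-t)
    o=-Rm.T@t; d=Rm.T@ray; return o+d*(z-o[2])/d[2]
def cloud(f):
    v,u=np.mgrid[:480,:640];z=f['range_z'];K=f['mtx'];Rm=cv2.Rodrigues(f['rvec'])[0]
    P=np.stack([(u-K[0,2])/K[0,0]*z,(v-K[1,2])/K[1,1]*z,z],-1)-np.ravel(f['tvec'])
    return P@Rm
E
python3 - <<'E'
from h import *
for n in('scene','top'):
    f=grab(n,n+'0'); print(n,-cv2.Rodrigues(f['rvec'])[0].T@np.ravel(f['tvec']),f['mtx'][0,0])
s=ctrl.observe();print(s['time_s'],s['tool_pos'],s['orientation'],s['contact_force'])
E
```

```text
scene [1.14084899 0.08892836 0.62044252] 444.209438353196
top [0.47128539 0.03664963 1.0376774 ] 549.008961289458
0.1 [0.26878926 0.56372415 0.21352944] [-3.14019369e+00  1.30213206e-04  2.69666852e+00] [-0.33388123  0.41462867  0.76994889]
```

View pics/scene0.png

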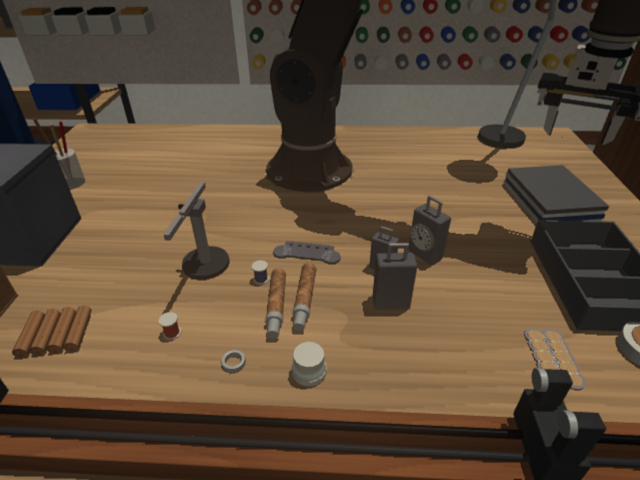

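View pics/top0.png

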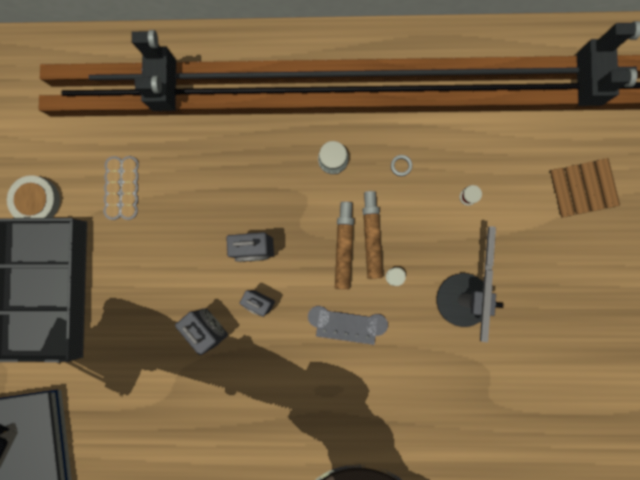

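The top view shows three gauge-like boxes at (248,245), (256,302) and (200,331). In the scene view they are at (393,280), (384,250) and (430,232). The smallest looks like top (256,302) / scene (384,250). The bar in the top view runs from (485,340) to (490,225), with its head at (487,303). I'll confirm with a crop and measure.

Run:
```python
from h import *
a=cv2.imread('pics/top0.png')[225:360,165:345];b=cv2.imread('pics/scene0.png')[190:320,350:470]
c=cv2.imread('pics/top0.png')[210:350,430:520]
g=lambda i:cv2.resize(i,None,fx=600/i.shape[0]*.66,fy=600/i.shape[0]*.66,interpolation=cv2.INTER_CUBIC)
x=[g(a)[:390],g(c)[:390]]
A=np.hstack(x);print(A.shape,a.shape,c.shape);cv2.imwrite('pics/c1.png',cv2.convertScaleAbs(A,alpha=1.7))
cv2.imwrite('pics/c2.png',cv2.convertScaleAbs(cv2.resize(b,None,fx=4.5,fy=4.5,interpolation=cv2.INTER_CUBIC),alpha=1.8))
f=np.load('pics/top0.npz');P=cloud(f)
def blob(u0,u1,v0,v1,z0,z1):
    Q=P[v0:v1,u0:u1].reshape(-1,3);Q=Q[(Q[:,2]>z0)&(Q[:,2]<z1)];return Q
for n,r in dict(small=(236,276,285,322),mid=(220,275,228,265),far=(172,228,305,358)).items():
    Q=blob(*r,.03,.2);zt=np.percentile(Q[:,2],[50,90,98]);T=blob(*r,zt[0]-.006,zt[0]+.006)
    print(n,len(Q),zt,cv2.minAreaRect(T[:,:2].astype(np.float32)),T.mean(0))
B=blob(430,520,210,350,.15,.2)
r=cv2.minAreaRect(B[:,:2].astype(np.float32));print('bar',len(B),np.percentile(B[:,2],[5,50,95]),r,cv2.boxPoints(r))
F=blob(430,520,260,340,.006,.02);print('foot',F[:,:2].min(0),F[:,:2].max(0),cv2.minEnclosingCircle(F[:,:2].astype(np.float32)))
```

```text
(390, 783, 3) (135, 180, 3) (140, 90, 3)
small 578 [0.08020288 0.08417492 0.10605323] ((0.4267626106739044, 0.18105676770210266), (0.04976654797792435, 0.028098994866013527), 62.672237396240234) [0.42689535 0.18012436 0.08042425]
mid 1194 [0.11022649 0.11416305 0.14560945] ((0.527167022228241, 0.1916273832321167), (0.03869456797838211, 0.06968259811401367), 3.8322911262512207) [0.5266564  0.19036799 0.1106984 ]
far 1431 [0.10963169 0.11437344 0.14575071] ((0.3779478073120117, 0.2771615982055664), (0.0688181072473526, 0.039915040135383606), 41.00062561035156) [0.37881764 0.27477219 0.11061163]
bar 1319 [0.15454076 0.16947315 0.17318619] ((0.46105241775512695, -0.20301926136016846), (0.04629708454012871, 0.17939993739128113), 86.35934448242188) [[ 0.37006354 -0.22042525]
 [ 0.5491015  -0.23181692]
 [ 0.5520413  -0.18561327]
 [ 0.37300336 -0.1742216 ]]
foot [ 0.35832504 -0.29599654] [ 0.50188897 -0.14530986] ((0.421598345041275, -0.22347885370254517), 0.08681504428386688)
```

View pics/c1.png

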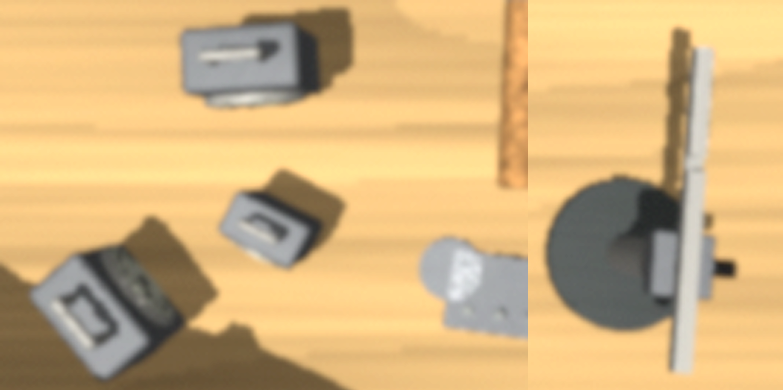

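View pics/c2.png

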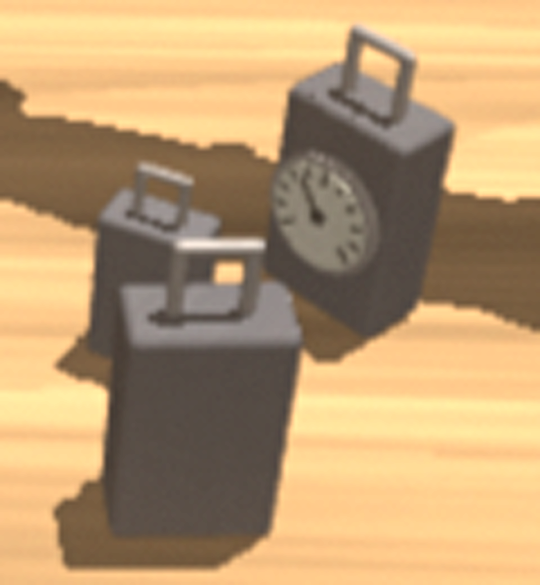

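The crop confirms it. The box at top (256,302) is the smallest: it measures 50x28x80 mm, while the other two are about 69x40x110 mm. Its dial faces the top view's lower left, with a pale rim at crop (255,258), and its plain back faces the scene camera. The notch appears at crop (693,160), which is about top (488.3,266.5). Next I'll fit the bar and post.

Run:
```python
from h import *
for n,r in (('top',(430,520,210,350)),('scene',(155,215,175,245))):
    f=np.load(f'pics/{n}0.npz');P=cloud(f)
    Q=P[r[2]:r[3],r[0]:r[1]].reshape(-1,3);Q=Q[(Q[:,2]>.165)&(Q[:,2]<.177)]
    rr=cv2.minAreaRect(Q[:,:2].astype(np.float32));
    vx,vy,x0,y0=cv2.fitLine(Q[:,:2].astype(np.float32),cv2.DIST_HUBER,0,.01,.01).ravel()
    s=np.sign(vx);vx*=s;vy*=s
    d=(Q[:,:2]-[x0,y0])@[vx,vy];w=(Q[:,:2]-[x0,y0])@[-vy,vx]
    print(n,len(Q),np.median(Q[:,2]),'yaw',np.degrees(np.arctan2(vy,vx)),'pt',x0,y0,'ends',x0+vx*d.min(),y0+vy*d.min(),x0+vx*d.max(),y0+vy*d.max(),'w',np.percentile(w,[2,98]))
f=np.load('pics/top0.npz');P=cloud(f)
print('notch',world(f,488.3,266.5,.17))
# foot: disc points; hough-free circle fit of outer boundary on the left side
m=((P[...,2]>.006)&(P[...,2]<.018)).astype(np.uint8);m[:, :425]=0;m[:,530:]=0;m[:255]=0;m[345:]=0
c=max(cv2.findContours(m,0,cv2.CHAIN_APPROX_NONE)[0],key=cv2.contourArea)[:,0]
W=np.array([world(f,u,v,.012)[:2] for u,v in c if u<470])
A=np.c_[2*W,np.ones(len(W))];s=np.linalg.lstsq(A,(W**2).sum(1),rcond=None)[0];print('foot',s[:2],np.sqrt(s[2]+s[0]**2+s[1]**2),len(W))
Q=P[210:350,430:520].reshape(-1,3);H=Q[(Q[:,2]>.150)&(Q[:,2]<.160)];print('head',len(H),np.percentile(H[:,:2],[5,95],axis=0),H[:,:2].mean(0))
```

```text
top 854 0.17088101387361693 yaw -5.2839 pt 0.45401272 -0.1966943 ends 0.37208455010434605 -0.18911727273293025 0.5506048240742508 -0.2056275021297655 w [-0.00583369  0.00464759]
scene 389 0.16958064525723024 yaw -5.3906918 pt 0.46736017 -0.19533443 ends 0.36958787168864154 -0.1861082565754718 0.5513819308108571 -0.2032630579672559 w [-0.00606947  0.0046679 ]
notch [ 0.48840054 -0.19853088  0.17      ]
foot [ 0.43002313 -0.18179796] 0.03872337538313361 120
head 352 [[ 0.41403785 -0.21917514]
 [ 0.44835174 -0.17849847]] [ 0.43217928 -0.19499156]
```

Bar: free end near (0.551,-0.204), yaw -5.3°, notch near x = 0.487, post axis near (0.431,-0.193). Now I'll go above the gauge.

```bash
cat >> h.py <<'E'
def togo(xyz,yaw):
    s=ctrl.observe();M=R.from_euler('xyz',s['orientation']);G=R.from_euler('xyz',[np.pi,0,np.radians(yaw)])
    print('t',round(s['time_s'],2),'pos',np.round(s['tool_pos'],4),'rpy',np.round(np.degrees(s['orientation']),2),'F',np.round(s['contact_force'],2),'M',np.round(s['ft_torque'],2))
    print('shift',np.round(M.inv().apply(np.array(xyz)-s['tool_pos']),4),'turn',np.round((M.inv()*G).as_rotvec(),4))
E
python3 -m pendant '[[-0.030,-0.027,0,0,0,0.004,1],[-0.04,-0.036,0,0,0,0.004,1],[-0.04,-0.036,0,0,0,0.004,1],[-0.04,-0.036,0,0,0,0.004,1],[-0.04,-0.036,0,0,0,0.004,1],[-0.04,-0.036,0,0,0,0.004,1],[-0.04,-0.036,0,0,0,0.004,1],[-0.037,-0.035,0,0,0,0.004,1],[0,0,0,0,0,0,1],[0,0,0,0,0,0,1]]' 
python3 -c "
from h import *
togo([.4267,.181,.075],152.7)"
```

```text
time_s: 1.35
tool_pos: [0.4206, 0.1794, 0.2141]
orientation: [3.142, -0.0, 2.665]
contact_force: [-0.4, 0.7, -0.1]
grip_width: 0.999
gripper_force: 0.0
t 1.35 pos [0.4206 0.1794 0.2141] rpy [ 1.8000e+02 -3.0000e-02  1.5267e+02] F [-0.44  0.67 -0.09] M [0.05 0.06 0.01]
shift [-0.0048  0.0042  0.1391] turn [ 0.     -0.0005 -0.0005]
```

```bash
python3 -m pendant '[[-0.0048,0.0042,0.03,0,0,0,1],[0,0,0.04,0,0,0,1],[0,0,0.03,0,0,0,1],[0,0,0.024,0,0,0,1],[0,0,0.015,0,0,0,1],[0,0,0,0,0,0,1],[0,0,0,0,0,0,1]]' 
python3 -c "
from h import *
togo([.4267,.181,.075],152.7)"
```

```text
time_s: 2.22
tool_pos: [0.4271, 0.1815, 0.0756]
orientation: [3.141, 0.0, 2.666]
contact_force: [-1.0, 0.0, 0.4]
grip_width: 0.996
gripper_force: 0.0
t 2.23 pos [0.4271 0.1815 0.0756] rpy [179.97   0.   152.76] F [-0.98  0.04  0.36] M [ 0.01 -0.01 -0.02]
shift [ 0.0001 -0.0006  0.0006] turn [0.0006 0.     0.001 ]
```

```bash
python3 -m pendant '[[0,0,0,0,0,0,0.3],[0,0,0,0,0,0,0],[0,0,0,0,0,0,-0.2],[0,0,0,0,0,0,-0.4],[0,0,0,0,0,0,-0.4],[0,0,0,0,0,0,-0.4],[0,0,0,0,0,0,-0.4]]' 25
python3 -m pendant '[[0,0,-0.01,0,0,0,-0.4],[0,0,-0.03,0,0,0,-0.4],[0,0,-0.04,0,0,0,-0.4],[0,0,-0.04,0,0,0,-0.4],[0,0,-0.02,0,0,0,-0.4],[0,0,0,0,0,0,-0.4],[0,0,0,0,0,0,-0.4]]'
python3 -c "
from h import *
togo([.60,-.209,.215],-5.3)"
```

```text
time_s: 3.1
tool_pos: [0.4271, 0.1805, 0.0752]
orientation: [-3.142, -0.0, 2.665]
contact_force: [-0.4, -0.2, 0.0]
grip_width: 0.314
gripper_force: 0.0
time_s: 3.98
tool_pos: [0.4266, 0.1802, 0.2147]
orientation: [-3.141, -0.0, 2.665]
contact_force: [-1.1, -0.2, -0.1]
grip_width: 0.301
gripper_force: 0.0
t 3.98 pos [0.4266 0.1802 0.2147] rpy [-1.7997e+02 -2.0000e-02  1.5268e+02] F [-1.13 -0.15 -0.09] M [-0.01 -0.03 -0.02]
shift [-3.327e-01 -2.662e-01 -2.000e-04] turn [-7.0000e-04  7.0000e-04  2.7573e+00]
```

```bash
python3 -c "
from h import *
f=grab('scene','s1');g=grab('top','t1')
a=cv2.resize(f['frame'][130:330,320:520],(400,400));b=cv2.resize(g['frame'][200:360,160:320],(400,400))
cv2.imwrite('pics/c3.png',cv2.convertScaleAbs(np.hstack([a,b]),alpha=1.7))"
```

```text
(no output)
```

View pics/c3.png

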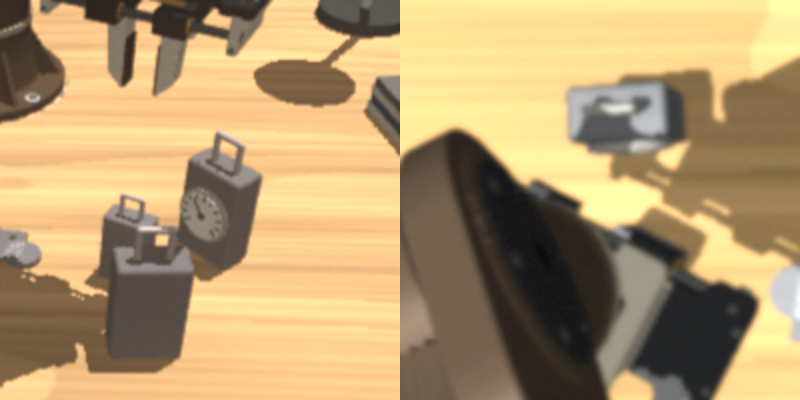

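The scene crop shows the fingers empty at (140,60) and the gauge still standing at (130,230). I'll check where the fingers really are, and the gauge, in the scene camera.

Run:
```python
from h import *
for n in('s1','t1'):
    f=np.load(f'pics/{n}.npz');P=cloud(f)
    t=ctrl.observe()['tool_pos']
    print(n,'TCP px',cv2.projectPoints(np.array([t,t-[0,0,.022]]),f['rvec'],f['tvec'],f['mtx'],None)[0].reshape(-1,2).round(1).tolist())
    Q=P.reshape(-1,3);d=np.linalg.norm(Q[:,:2]-t[:2],axis=1)
    F=Q[(d<.08)&(Q[:,2]>.17)&(Q[:,2]<.215)];print(' fingers',len(F),F.mean(0) if len(F) else '',F.min(0) if len(F) else '',F.max(0) if len(F) else '')
    G=Q[(d<.08)&(Q[:,2]>.077)&(Q[:,2]<.084)];print(' gauge top',len(G),cv2.minAreaRect(G[:,:2].astype(np.float32)) if len(G) else '')
f=np.load('pics/s1.npz');P=cloud(f)
for u,v in((381,168),(398,172),(385,233),(355,240)): print(u,v,P[v,u])
```

```text
s1 TCP px [[389.4, 179.2], [388.3, 189.6]]
 fingers 0   
 gauge top 192 ((0.42717644572257996, 0.1833978146314621), (0.04943084716796875, 0.029906226322054863), 59.66046142578125)
t1 TCP px [[242.0, 307.7], [244.5, 306.9]]
 fingers 0   
 gauge top 31 ((0.4793703556060791, 0.1939682513475418), (0.036568693816661835, 0.06661948561668396), 70.07293701171875)
381 168 [0.42764536 0.16311771 0.23740763]
398 172 [0.44529079 0.19132798 0.23950073]
385 233 [ 0.30053552  0.1987142  -0.00047444]
355 240 [ 0.3265818   0.12867407 -0.00309829]
```

Run:
```python
from h import *
for n,t in(('scene0',[.2688,.5637,.2135]),('s1',[.4266,.1802,.2147])):
    f=np.load(f'pics/{n}.npz');P=cloud(f);Q=P.reshape(-1,3)
    d=np.linalg.norm(Q[:,:2]-t[:2],axis=1)
    F=Q[(d<.09)&(Q[:,2]>.15)&(Q[:,2]<.30)]
    print(n,len(F),np.percentile(F[:,2],[0,1,5,20,50]).round(3), F[F[:,2]<np.percentile(F[:,2],8)].mean(0))
print({k:np.round(v,3) for k,v in ctrl.observe().items() if k in('joints','tau','grip_width')})
```

```text
scene0 761 [0.225 0.228 0.233 0.245 0.266] [0.28252035 0.57211231 0.23164698]
s1 909 [0.227 0.229 0.235 0.247 0.267] [0.43097839 0.17477301 0.23330705]
{'joints': array([-0.694,  0.167,  0.208,  1.962, -0.04 ,  1.018,  0.626]), 'tau': array([ 3.0000e-03, -4.2968e+01,  1.3730e+00, -2.9652e+01, -2.2000e-02,
        8.1000e-02,  0.0000e+00]), 'grip_width': np.float64(0.3)}
```

Both frames show the fingertips at z ≈ 0.227, where tool_pos implies 0.192. So tool_pos reads about 35 mm low in height, and the fingers closed above the housing. I'll reopen and go down to tool z ≈ 0.040 in steps, checking force and camera on the way.

```bash
python3 -m pendant '[[0,0,0,0,0,0,1],[0,0,0,0,0,0,1],[0,0,0,0,0,0,1],[0,0,0,0,0,0,1],[0,0,0,0,0,0,1],[0,0.001,0.02,0,0,0.01,1],[0,0,0.04,0,0,0,1],[0,0,0.04,0,0,0,1],[0,0,0.025,0,0,0,1],[0,0,0.014,0,0,0,1],[0,0,0.01,0,0,0,1],[0,0,0.005,0,0,0,1],[0,0,0,0,0,0,1],[0,0,0,0,0,0,1]]'
python3 - <<'E'
from h import *
togo([.427,.1815,.040],152.)
f=grab('scene','s2');P=cloud(f);Q=P.reshape(-1,3);t=np.array([.427,.181])
# fingers: points >32mm from centre along y axis
a=(Q[:,:2]-t)@[.459,.888];b=(Q[:,:2]-t)@[.888,-.459]
for s in(1,-1):
    F=Q[(a*s>.03)&(a*s<.075)&(abs(b)<.03)&(Q[:,2]>.015)&(Q[:,2]<.2)];print(s,len(F),np.percentile(F[:,2],[0,2,10,50]).round(3))
cv2.imwrite('pics/c4.png',cv2.convertScaleAbs(cv2.resize(f['frame'][150:310,310:510],None,fx=4,fy=4)[:600],alpha=1.7))
E
```

```text
time_s: 5.82
tool_pos: [0.428, 0.1816, 0.0618]
orientation: [3.141, 0.001, 2.655]
contact_force: [0.5, -0.6, 0.1]
grip_width: 1.001
gripper_force: 0.0
t 5.83 pos [0.428  0.1816 0.0618] rpy [1.7994e+02 3.0000e-02 1.5210e+02] F [ 0.51 -0.62  0.15] M [-0.03  0.01 -0.02]
shift [ 0.0008 -0.0005  0.0218] turn [0.001  0.0006 0.0018]
1 701 [0.079 0.09  0.103 0.172]
-1 716 [0.074 0.079 0.093 0.164]
```

View pics/c4.png

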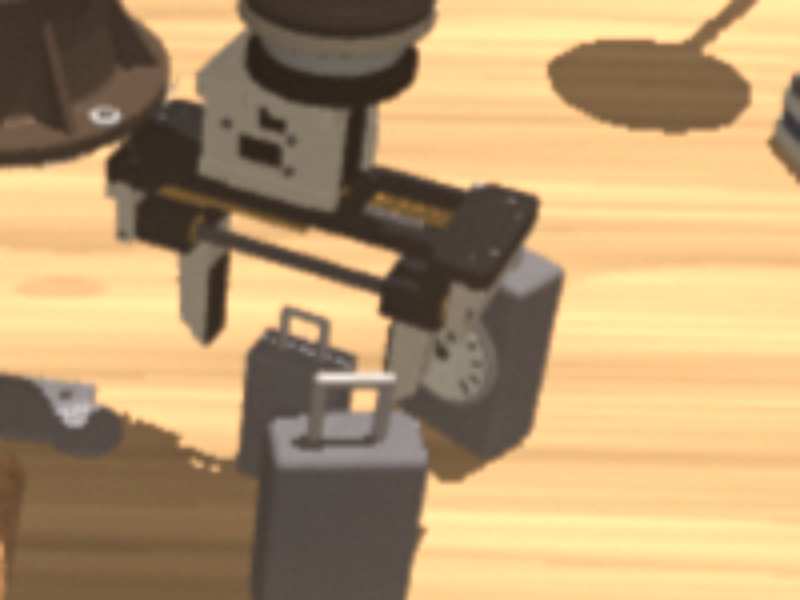

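The fingertips straddle the gauge at crop (205,340) and (405,400), with the bail centred at (305,315). The tips are at about z = 0.075, so the offset is confirmed. I'll go down 21 mm more and grip.

```bash
python3 -m pendant '[[0.0008,0,0.011,0,0,0,1],[0,0,0.010,0,0,0,1],[0,0,0,0,0,0,1],[0,0,0,0,0,0,0.3],[0,0,0,0,0,0,0.1],[0,0,0,0,0,0,0],[0,0,0,0,0,0,-0.2],[0,0,0,0,0,0,-0.2],[0,0,0,0,0,0,-0.2]]' 25
python3 -c "
from h import *
togo([.427,.1815,.040],152.)"
```

```text
time_s: 7.0
tool_pos: [0.4269, 0.1818, 0.0403]
orientation: [3.141, 0.0, 2.655]
contact_force: [-0.5, 0.4, 0.7]
grip_width: 0.541
gripper_force: 25.0
t 7.0 pos [0.4269 0.1818 0.0403] rpy [1.7999e+02 1.0000e-02 1.5210e+02] F [-0.54  0.39  0.67] M [-0.03  0.01 -0.02]
shift [-0.0002 -0.0002  0.0003] turn [0.0003 0.0001 0.0018]
```

Gripped at 50 mm with 25 N. The bail height is tool_z + 62 mm. Lifting.

```bash
python3 -m pendant '[[0,0,-0.01,0,0,0,-0.2],[0,0,-0.03,0,0,0,-0.2],[0,0,-0.04,0,0,0,-0.2],[0,0,-0.04,0,0,0,-0.2],[0,0,-0.02,0,0,0,-0.2],[0,0,0,0,0,0,-0.2],[0,0,0,0,0,0,-0.2]]' 
python3 -c "
from h import *
togo([.61,-.21,.180],-5.3)"
```

```text
time_s: 7.88
tool_pos: [0.4261, 0.1814, 0.1795]
orientation: [-3.14, -0.001, 2.655]
contact_force: [-0.2, 0.3, -3.1]
grip_width: 0.542
gripper_force: 25.0
t 7.88 pos [0.4261 0.1814 0.1795] rpy [-1.7994e+02 -4.0000e-02  1.5211e+02] F [-0.17  0.3  -3.07] M [-0.   -0.02 -0.03]
shift [-0.3456 -0.2599 -0.0005] turn [-1.3000e-03  1.4000e-03  2.7473e+00]
```

```bash
python3 -m pendant '[[-0.015,-0.012,0,0,0,0,-0.2],[-0.03,-0.023,0,0,0,0,-0.2],[-0.035,-0.026,0,0,0,0,-0.2],[-0.035,-0.026,0,0,0,0,-0.2],[-0.035,-0.026,0,0,0,0,-0.2],[-0.035,-0.026,0,0,0,0,-0.2],[-0.035,-0.026,0,0,0,0,-0.2],[-0.035,-0.026,0,0,0,0,-0.2],[-0.035,-0.026,0,0,0,0,-0.2],[-0.03,-0.023,0,0,0,0,-0.2],[-0.015,-0.012,0,0,0,0,-0.2],[0,0,0,0,0,0,-0.2]]' 
python3 -m pendant '[[0,0,0,0,0,0.10,-0.2],[0,0,0,0,0,0.16,-0.2],[0,0,0,0,0,0.16,-0.2],[0,0,0,0,0,0.16,-0.2],[0,0,0,0,0,0.16,-0.2],[0,0,0,0,0,0.16,-0.2],[0,0,0,0,0,0.16,-0.2],[0,0,0,0,0,0.16,-0.2],[0,0,0,0,0,0.16,-0.2],[0,0,0,0,0,0.16,-0.2],[0,0,0,0,0,0.16,-0.2],[0,0,0,0,0,0.16,-0.2],[0,0,0,0,0,0.16,-0.2],[0,0,0,0,0,0.16,-0.2],[0,0,0,0,0,0.16,-0.2],[0,0,0,0,0,0.16,-0.2],[0,0,0,0,0,0.16,-0.2],[0,0,0,0,0,0.087,-0.2],[0,0,0,0,0,0,-0.2],[0,0,0,0,0,0,-0.2]]'
python3 - <<'E'
from h import *
togo([.59,-.2085,.114],-5.3)
print(np.round(ctrl.observe()['joints'],2))
E
```

```text
time_s: 9.38
tool_pos: [0.6043, -0.1988, 0.1789]
orientation: [-3.14, -0.002, 2.653]
contact_force: [-0.4, -0.2, -2.5]
grip_width: 0.542
gripper_force: 25.0
time_s: 11.88
tool_pos: [0.6049, -0.1965, 0.1799]
orientation: [-3.141, 0.001, -0.089]
contact_force: [0.5, -0.4, -2.6]
grip_width: 0.546
gripper_force: 25.0
t 11.88 pos [ 0.6049 -0.1965  0.1799] rpy [-1.7994e+02  3.0000e-02 -5.1200e+00] F [ 0.49 -0.36 -2.63] M [-0.06  0.21 -0.  ]
shift [-0.0137  0.0133  0.0659] turn [-0.0011  0.0006  0.0032]
[-0.41  0.69  1.1   1.64 -0.65  1.22 -0.83]
```

```bash
python3 -m pendant '[[-0.004,0.004,0.012,0,0,0,-0.2],[-0.005,0.005,0.025,0,0,0,-0.2],[-0.004,0.003,0.02,0,0,0.003,-0.2],[0,0,0.008,0,0,0,-0.2],[0,0,0,0,0,0,-0.2],[0,0,0,0,0,0,-0.2]]'
python3 - <<'E'
from h import *
togo([.59,-.2085,.1135],-5.3)
f=grab('scene','s3');o=ctrl.observe()['tool_pos']
print(cv2.projectPoints(np.array([[.551,-.204,.17],[.551,-.204,.158],[.487,-.198,.17],o+[0,0,.062]]),f['rvec'],f['tvec'],f['mtx'],None)[0].reshape(-1,2).round(1).tolist())
cv2.imwrite('pics/c5.png',cv2.convertScaleAbs(cv2.resize(f['frame'][150:300,90:270],None,fx=4,fy=4,interpolation=cv2.INTER_CUBIC),alpha=1.7))
E
```

```text
time_s: 12.62
tool_pos: [0.5916, -0.2087, 0.1159]
orientation: [3.141, -0.001, -0.095]
contact_force: [-0.2, -0.1, -3.9]
grip_width: 0.543
gripper_force: 25.0
t 12.62 pos [ 0.5916 -0.2087  0.1159] rpy [ 1.7998e+02 -6.0000e-02 -5.4400e+00] F [-0.21 -0.05 -3.85] M [-0.04  0.1   0.02]
shift [-0.0016 -0.      0.0024] turn [ 0.0004 -0.001  -0.0024]
[[165.8, 235.1], [167.3, 240.7], [180.3, 214.1], [154.0, 246.1]]
```

View pics/c5.png

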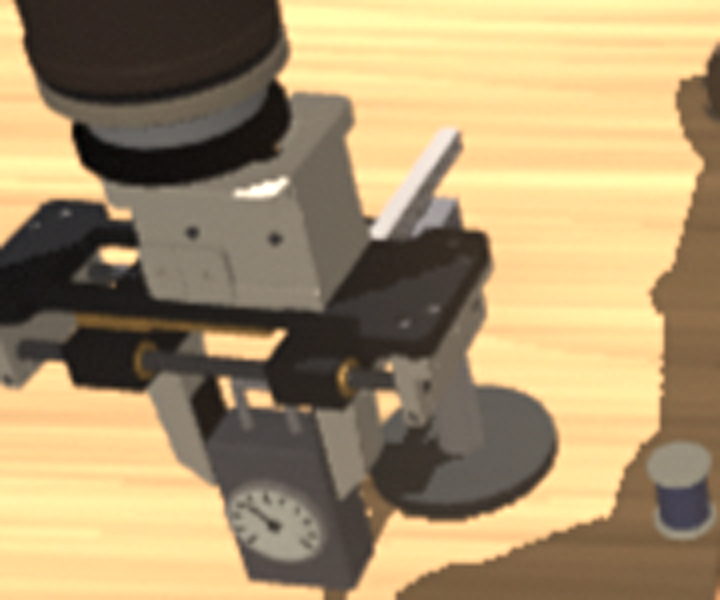

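The dial faces the camera, so it points outward, and the bail's top wire is near crop (262,385). The bar's free end is hidden behind the gripper body, so I'll measure the held gauge against the bar line in the same camera.

Run:
```python
from h import *
f=np.load('pics/s3.npz');P=cloud(f);o=np.array([.5916,-.2087,.1159]);th=np.radians(-5.35)
ax=np.array([np.cos(th),np.sin(th)]);ay=np.array([-ax[1],ax[0]])
Q=P[240:300,140:190].reshape(-1,3)
X=(Q[:,:2]-o[:2])@ax;Y=(Q[:,:2]-o[:2])@ay
m=(Q[:,2]>.078)&(Q[:,2]<.125)&(abs(X)<.035)&(abs(Y)<.06)
F=m&(X>.010);print(m.sum(),'front X',np.median(X[F]),'Y ext',np.percentile(Y[F],[1,3,50,97,99]).round(4),'yaw err',np.degrees(np.polyfit(Y[F],X[F],1)[0]))
B=(Q[:,2]>.160)&(Q[:,2]<.185)&(abs(X)<.015)&(abs(Y)<.014);print('bail pts',B.sum(),Q[B].mean(0),'Y',Y[B].min(),Y[B].max(), 'X',X[B].mean(),'z',Q[B][:,2].max())
dial=o+np.r_[.018*ax,-.0403+.042];
hc=[o+np.r_[.014*ax+s*.025*ay,-.0403] for s in(1,-1)]
print(((cv2.projectPoints(np.array([dial]+hc),f['rvec'],f['tvec'],f['mtx'],None)[0].reshape(-1,2)-[90,150])*4).round(0).tolist())
```

```text
642 front X 0.016476989376789306 Y ext [-0.0218 -0.0202  0.005   0.0256  0.026 ] yaw err -2.336516381740855
bail pts 62 [ 0.59301078 -0.2114054   0.17233339] Y -0.010858765924369736 0.01383315320568656 X 0.0016568799108758806 z 0.1815090855965095
[[271.0, 524.0], [352.0, 594.0], [243.0, 583.0]]
```

Gauge and bar line agree to within 1 mm laterally. I'll lower slightly and thread the bail onto the bar, watching the force.

```bash
python3 -m pendant '[[-0.001,0,0.0015,0,0,0,-0.2],[-0.010,0,0,0,0,0,-0.2],[-0.010,0,0,0,0,0,-0.2],[-0.005,0,0,0,0,0,-0.2],[0,0,0,0,0,0,-0.2]]' 
python3 -m pendant '[[-0.003,0,0,0,0,0,-0.2],[-0.003,0,0,0,0,0,-0.2],[-0.003,0,0,0,0,0,-0.2],[0,0,0,0,0,0,-0.2]]' 
python3 -m pendant '[[-0.003,0,0,0,0,0,-0.2],[-0.003,0,0,0,0,0,-0.2],[-0.003,0,0,0,0,0,-0.2],[-0.003,0,0,0,0,0,-0.2],[0,0,0,0,0,0,-0.2]]' 
python3 -c "
from h import *
togo([.5435,-.204,.1103],-5.35)"
```

```text
time_s: 13.3
tool_pos: [0.5647, -0.2059, 0.1139]
orientation: [-3.141, -0.0, -0.096]
contact_force: [0.0, -0.0, -2.0]
grip_width: 0.544
gripper_force: 25.0
time_s: 13.8
tool_pos: [0.5559, -0.2051, 0.1137]
orientation: [-3.141, 0.0, -0.096]
contact_force: [-0.0, 0.0, -1.3]
grip_width: 0.542
gripper_force: 25.0
time_s: 14.42
tool_pos: [0.5439, -0.204, 0.1137]
orientation: [-3.141, 0.0, -0.096]
contact_force: [0.0, 0.1, -2.8]
grip_width: 0.544
gripper_force: 25.0
t 14.43 pos [ 0.5439 -0.204   0.1137] rpy [-179.99    0.     -5.47] F [ 0.03  0.07 -2.78] M [-0.05  0.2  -0.08]
shift [-0.0004  0.0001  0.0034] turn [-0.0002  0.0001 -0.0022]
```

```bash
python3 -m pendant '[[0,0,0.0015,0,0,0,-0.2],[0,0,0,0,0,0,-0.2],[0,0,0,0,0,0,-0.2]]' |sed -n '2p;4p'
python3 -m pendant '[[0,0,0.0007,0,0,0,-0.2],[0,0,0,0,0,0,-0.2],[0,0,0,0,0,0,-0.2]]' |sed -n '2p;4p'
python3 -m pendant '[[0,0,0.0007,0,0,0,-0.2],[0,0,0,0,0,0,-0.2],[0,0,0,0,0,0,-0.2]]' |sed -n '2p;4p'
```

```text
tool_pos: [0.5442, -0.204, 0.1122]
contact_force: [-0.1, -0.0, -3.0]
tool_pos: [0.5441, -0.204, 0.1115]
contact_force: [0.7, 0.2, -2.7]
tool_pos: [0.5442, -0.204, 0.1108]
contact_force: [0.1, -0.4, -2.2]
```

```bash
python3 -m pendant '[[0,0,0.0005,0,0,0,-0.2],[0,0,0,0,0,0,-0.2],[0,0,0,0,0,0,-0.2]]' |sed -n '2p;4p'
python3 -m pendant '[[0,0,0.0005,0,0,0,-0.2],[0,0,0,0,0,0,-0.2],[0,0,0,0,0,0,-0.2]]' |sed -n '2p;4p'
```

```text
tool_pos: [0.5442, -0.204, 0.1104]
contact_force: [-0.0, 0.3, -2.8]
tool_pos: [0.5443, -0.2041, 0.1101]
contact_force: [-0.6, 1.3, 4.0]
```

Contact, with about 6.6 N on the bar. I'll ease off a touch and slide inwards.

```bash
python3 -m pendant '[[0,0,-0.0002,0,0,0,-0.2],[0,0,0,0,0,0,-0.2]]' |sed -n '2p;4p'
python3 -m pendant '[[-0.002,0,0,0,0,0,-0.2],[-0.003,0,0,0,0,0,-0.2],[-0.003,0,0,0,0,0,-0.2],[-0.003,0,0,0,0,0,-0.2]]' |sed -n '2p;4p'
python3 -m pendant '[[-0.003,0,0,0,0,0,-0.2],[-0.003,0,0,0,0,0,-0.2],[-0.003,0,0,0,0,0,-0.2],[-0.003,0,0,0,0,0,-0.2]]' |sed -n '2p;4p'
python3 -c "
from h import *
togo([.487,-.1985,.1103],-5.35)"
```

```text
tool_pos: [0.5443, -0.2041, 0.1101]
contact_force: [-0.3, 1.7, 1.8]
tool_pos: [0.5332, -0.203, 0.1101]
contact_force: [2.6, -1.0, 2.6]
tool_pos: [0.5212, -0.2018, 0.1101]
contact_force: [3.9, 0.2, 2.9]
t 17.55 pos [ 0.5212 -0.2018  0.1101] rpy [-1.80e+02 -1.00e-02 -5.46e+00] F [3.9  0.18 2.86] M [-0.1  -0.44  0.  ]
shift [-0.0343 -0.     -0.0002] turn [-0.     -0.0002 -0.0019]
```

```bash
python3 -m pendant '[[-0.003,0,0,0,0,0,-0.2],[-0.003,0,0,0,0,0,-0.2],[-0.003,0,0,0,0,0,-0.2],[-0.003,0,0,0,0,0,-0.2]]' |sed -n '2p;4p'
python3 -m pendant '[[-0.003,0,0,0,0,0,-0.2],[-0.003,0,0,0,0,0,-0.2],[-0.003,0,0,0,0,0,-0.2],[-0.003,0,0,0,0,0,-0.2]]' |sed -n '2p;4p'
for i in 1 2; do python3 -m pendant '[[-0.001,0,0,0,0,0,-0.2],[-0.001,0,0,0,0,0,-0.2],[0,0,0,0,0,0,-0.2]]' |sed -n '2p;4p'; done
```

```text
tool_pos: [0.5092, -0.2007, 0.1101]
contact_force: [2.9, -0.4, 3.5]
tool_pos: [0.4973, -0.1995, 0.1101]
contact_force: [3.5, -0.7, 3.9]
tool_pos: [0.4952, -0.1993, 0.11]
contact_force: [2.3, 0.2, 4.8]
tool_pos: [0.4932, -0.1992, 0.11]
contact_force: [3.6, -0.3, 4.9]
```

```bash
python3 -m pendant '[[-0.001,0,0,0,0,0,-0.2],[-0.001,0,0,0,0,0,-0.2],[0,0,0,0,0,0,-0.2]]' |sed -n '2p;4p'
python3 -m pendant '[[-0.001,0,0,0,0,0,-0.2],[0,0,0,0,0,0,-0.2]]' |sed -n '2p;4p'
python3 -m pendant '[[-0.001,0,0,0,0,0,-0.2],[0,0,0,0,0,0,-0.2]]' |sed -n '2p;4p'
python3 -m pendant '[[-0.001,0,0,0,0,0,-0.2],[0,0,0,0,0,0,-0.2]]' |sed -n '2p;4p'
```

```text
tool_pos: [0.4912, -0.1989, 0.11]
contact_force: [1.7, -0.7, 4.9]
tool_pos: [0.4902, -0.1988, 0.11]
contact_force: [2.7, -0.9, 4.9]
tool_pos: [0.4885, -0.1985, 0.1097]
contact_force: [1.2, 0.3, 2.6]
tool_pos: [0.4874, -0.1982, 0.1094]
contact_force: [-0.2, 0.0, -2.8]
```

Contact vanished at x = 0.4874, so the bail is over the notch. Lowering into it.

```bash
python3 -m pendant '[[-0.0005,0,0.001,0,0,0,-0.2],[0,0,0.001,0,0,0,-0.2],[0,0,0,0,0,0,-0.2]]' |sed -n '2p;4p'
python3 -m pendant '[[0,0,0.001,0,0,0,-0.2],[0,0,0.0005,0,0,0,-0.2],[0,0,0,0,0,0,-0.2]]' |sed -n '2p;4p'
python3 -m pendant '[[0,0,0.0007,0,0,0,-0.2],[0,0,0,0,0,0,-0.2],[0,0,0,0,0,0,-0.2]]' |sed -n '2p;4p'
```

```text
tool_pos: [0.487, -0.1985, 0.1076]
contact_force: [-5.0, -0.4, -1.9]
tool_pos: [0.4869, -0.1986, 0.1062]
contact_force: [-4.7, -0.3, -0.9]
tool_pos: [0.487, -0.1985, 0.1055]
contact_force: [-5.9, 1.1, -1.1]
```

The wire is touching the notch's outer wall, so I'll shift inwards a little.

```bash
python3 -m pendant '[[-0.0005,0,0,0,0,0,-0.2],[-0.0005,0,0,0,0,0,-0.2],[0,0,0,0,0,0,-0.2]]' |sed -n '2p;4p'
python3 -m pendant '[[0,0,0.0006,0,0,0,-0.2],[0,0,0,0,0,0,-0.2],[0,0,0,0,0,0,-0.2]]' |sed -n '2p;4p'
python3 -m pendant '[[0,0,0.0005,0,0,0,-0.2],[0,0,0,0,0,0,-0.2],[0,0,0,0,0,0,-0.2]]' |sed -n '2p;4p'
```

```text
tool_pos: [0.4869, -0.1985, 0.1057]
contact_force: [-3.8, -0.3, -3.8]
tool_pos: [0.4869, -0.1985, 0.1052]
contact_force: [-4.3, -0.3, -1.8]
tool_pos: [0.487, -0.1985, 0.1047]
contact_force: [-4.1, 0.2, -1.9]
```

```bash
python3 -m pendant '[[-0.0007,0,0,0,0,0,-0.2],[0,0,0,0,0,0,-0.2],[0,0,0,0,0,0,-0.2]]' |sed -n '2p;4p'
python3 -m pendant '[[-0.0007,0,0,0,0,0,-0.2],[0,0,0,0,0,0,-0.2],[0,0,0,0,0,0,-0.2]]' |sed -n '2p;4p'
python3 -c "
from h import *
togo([.487,-.1985,.1043],-5.35)"
```

```text
tool_pos: [0.4867, -0.1985, 0.1048]
contact_force: [-0.2, -0.8, -3.0]
tool_pos: [0.4856, -0.1984, 0.1047]
contact_force: [0.6, -0.2, -2.1]
t 23.43 pos [ 0.4856 -0.1984  0.1047] rpy [-1.80e+02 -1.00e-02 -5.46e+00] F [ 0.56 -0.25 -2.12] M [-0.04  0.18  0.03]
shift [ 0.0014 -0.      0.0004] turn [-0.     -0.0001 -0.0019]
```

Free in the notch now. Lowering to the floor.

```bash
python3 -m pendant '[[0,0,0.0004,0,0,0,-0.2],[0,0,0,0,0,0,-0.2],[0,0,0,0,0,0,-0.2]]' |sed -n '2p;4p'
python3 -m pendant '[[0,0,0.0004,0,0,0,-0.2],[0,0,0,0,0,0,-0.2],[0,0,0,0,0,0,-0.2]]' |sed -n '2p;4p'
```

```text
tool_pos: [0.4856, -0.1984, 0.1043]
contact_force: [-0.3, -0.3, -2.3]
tool_pos: [0.4857, -0.1984, 0.1041]
contact_force: [-1.0, -0.2, 3.4]
```

Seated: contact is 6.2 mm below the riding height. I'll ease the preload and release slowly.

```bash
python3 -m pendant '[[0,0,-0.0002,0,0,0,-0.2],[0,0,0,0,0,0,-0.2]]' 8 |sed -n '2p;4p;5p'
python3 -m pendant '[[0,0,0,0,0,0,0.08],[0,0,0,0,0,0,0.1],[0,0,0,0,0,0,0.12],[0,0,0,0,0,0,0.14],[0,0,0,0,0,0,0.17],[0,0,0,0,0,0,0.2],[0,0,0,0,0,0,0.25],[0,0,0,0,0,0,0.3],[0,0,0,0,0,0,0.4],[0,0,0,0,0,0,0.5],[0,0,0,0,0,0,0.6],[0,0,0,0,0,0,0.7],[0,0,0,0,0,0,0.8],[0,0,0,0,0,0,0.8]]' |sed -n '2p;4p;5p'
```

```text
tool_pos: [0.4856, -0.1985, 0.1041]
contact_force: [-0.4, -0.1, 0.0]
grip_width: 0.542
tool_pos: [0.4856, -0.1984, 0.1041]
contact_force: [-0.3, 0.0, -0.1]
grip_width: 0.901
```

```bash
python3 -m pendant '[[0,0,-0.005,0,0,0,0.8],[0,0,-0.015,0,0,0,0.8],[0,0,-0.03,0,0,0,0.8],[0,0,-0.04,0,0,0,0.8],[0,0,-0.04,0,0,0,0.8],[0,0,-0.03,0,0,0,0.8],[0,0,0,0,0,0,0.8],[0,0,0,0,0,0,0.8]]' |sed -n '1p;2p;4p'
python3 - <<'E'
from h import *
f=grab('scene','s4');P=cloud(f)
Q=P[150:330,120:250].reshape(-1,3);m=(Q[:,2]>.168)&(Q[:,2]<.2)&(abs(Q[:,0]-.487)<.01)&(abs(Q[:,1]+.1985)<.02);print('pts near notch top z',np.percentile(Q[m,2],[50,95]) if m.any() else 0)
cv2.imwrite('pics/c6.png',cv2.convertScaleAbs(cv2.resize(f['frame'][170:320,110:290],None,fx=4,fy=4,interpolation=cv2.INTER_CUBIC),alpha=1.7))
E
```

```text
time_s: 27.18
tool_pos: [0.4853, -0.1981, 0.2641]
contact_force: [-0.5, -0.1, 0.0]
pts near notch top z [0.16971912 0.17085839]
```

View pics/c6.png

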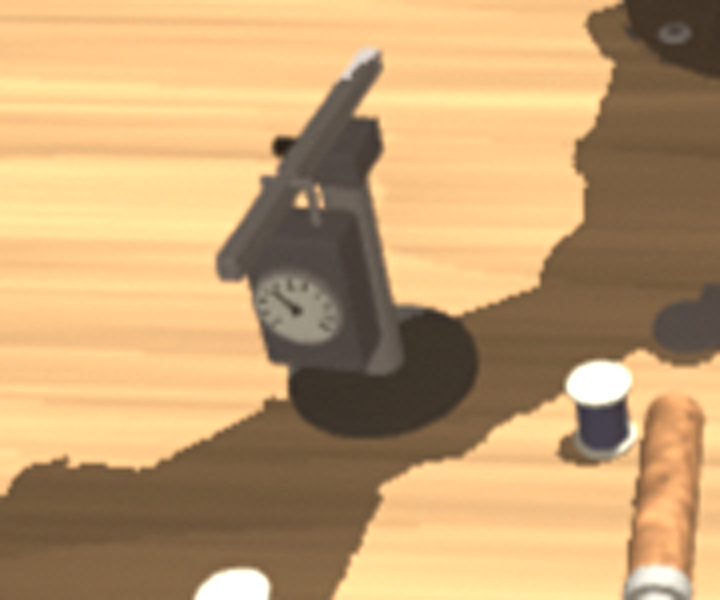

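The gauge hangs by its bail at crop (290,185), level with the bar's top edge in the notch, with the dial at (297,305) facing outward. The spool and grip are undisturbed. I'll let it settle for a second, check that it is still, and hand in.

```bash
python3 -m pendant '[[0,0,-0.01,0,0,0,0.8],[0,0,0,0,0,0,0.8],[0,0,0,0,0,0,0.8],[0,0,0,0,0,0,0.8],[0,0,0,0,0,0,0.8],[0,0,0,0,0,0,0.8],[0,0,0,0,0,0,0.8],[0,0,0,0,0,0,0.8],[0,0,0,0,0,0,0.8],[0,0,0,0,0,0,0.8]]' |sed -n '1p;4p'
python3 - <<'E'
from h import *
f=grab('scene','s5');g=np.load('pics/s4.npz')
d=cv2.absdiff(f['frame'],g['frame'])[205:270,165:215];print('diff',d.mean(),d.max())
print(ctrl.job_done())
E
```

```text
time_s: 28.48
contact_force: [-0.8, 0.0, 0.5]
diff 0.6298461538461538 55
the job is handed in; nothing more can be done
None
```

The smallest gauge now hangs by its bail in the bar's notch with its dial facing outward, the robot is clear of it, and the job was handed in at about 28.5 s; a first grasp closed above the housing because tool_pos reads about 35 mm low, and it moved nothing.

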